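Lay out the coffee point

TASK

Set out the coffee point: stand the red tin on the counter midway between the square drip tray and the round cork mat, with the yellow tin squarely on top of it, and stand the blue mug in the middle of the cork mat. Stand the white milk jug on the counter directly behind the drip tray (on the side away from the robot), centred on the tray's far edge with a gap of about 28 mm between that edge and the jug's round body. Leave everything upright and the tray empty, and the green tin and the sugar jar stay where they are.

Things in the scene. Friction and masses are not known exactly. Their poses are not given: they have to be found in the camera images.
- drip_tray: Square steel drip tray with a black slotted top, 120 x 120 mm, 12 mm high, fixed to the counter. Origin: centre of its underside, on the counter. z up; x points to its far edge (away from the robot, turned by up to about 9 degrees), y to its left edge. The far edge is at x = +60 mm. The cork mat always lies on its y axis, left or right of it, 285 to 325 mm centre to centre.
- cork_mat: Round flat cork mat, 110 mm across, 6 mm thick, fixed to the counter. Origin: centre of its underside, on the counter; z up.
- red_tin: Round closed red tin, 60 mm across, 60 mm high, flat top, about 0.18 kg, loose, standing. Origin: centre of its underside; z up along its axis.
- yellow_tin: Smaller round closed yellow tin, 52 mm across, 45 mm high, about 0.11 kg, loose, standing. Origin: centre of its underside; z up along its axis.
- mug: Blue open ceramic mug, round body 64 mm across, 75 mm high, about 0.24 kg, loose, standing. Origin: centre of its underside; z up. Its one handle stands out at its own +y side, to 68 mm from the axis, and at the start points along world +x within 30 degrees; its x axis is clear to grip across.
- milk_jug: White open milk jug, round body 64 mm across (narrowing to 60 mm at the rim from 50 mm height up), 75 mm high, about 0.2 kg, loose, standing. Origin: centre of its underside; z up. Its one black handle stands out at its own +y side, to 58 mm from the axis, and at the start points along world +x within 30 degrees; a small spout at -y; its x axis is clear to grip across.
- green_tin: Round closed green tin, 60 mm across, 60 mm high, same shape as the red one, loose, standing among the things; not to be moved. Origin: centre of its underside.
- sugar_jar: Amber glass jar with a white lid, 66 mm across, 90 mm high, loose, standing beyond the work area; not to be moved. Origin: centre of its underside.
Mind the look-alikes: they are no part of the job. There is more than one size of the red_tin; the job needs the largest.

How it is judged:
By the outcome, as a careful person would: the job done as asked, in the order asked, and still so for the second after the job is handed in, with the robot touching nothing.
It also fails if it takes over 104 s, if anything falls off the work surface, if the arm or the gripper's body presses on something with over 40 N, if the wrist force passes 120 N, or if a joint passes its speed limit or range.

ROBOT

A 7-joint arm with a two-finger parallel gripper is mounted at the origin on the work surface. World frame = base frame: x ahead of the robot, y to its left, z up, the work surface at z = 0. Lengths are in m, angles in rad, forces in N, time in s.
With the tool pointing down it reaches from about 0.425 to 0.925 m from the base axis. Payload 6.8 kg.
Tool frame: the origin (TCP) lies at the very end of the fingers, on their centre line; the grasp point (between the pads) lies 19 mm behind it; z points along the fingers, y is the line along which they close (so a half turn about z gives the same grasp; the last joint's range is limited). The gripper opens to 88 mm and grips with 3 to 60 N. Pads are 20 mm wide; open, the fingers measure 115 mm over their backs; the gripper's body (75 mm by 178 mm) begins 61 mm behind the grasp point.
Start: joints at [1.046, 0.477, 0.022, 1.555, -0.011, 1.109, -0.083], TCP at [0.273, -0.617, 0.223] pointing down, gripper open.
Joint ranges: [-2.96, 2.96], [-0.34, 2.1], [-1.41, 1.46], [0.24, 2.44], [-1.37, 4.51], [0.17, 1.92], [-2.96, 2.96]. Speed limits (rad/s): [2.39, 2.39, 3.14, 3.14, 3.14, 3.14, 3.14].

INTERFACE

Orientations are given as a 3x3 rotation matrix whose columns are the frame's x, y, z axes.
In Python, from bench import arm, planner, capture, get_calibration gives the robot as it stands. Calls block until the motion is done:
- arm.move_pose(position, orientation): joint-space move of the TCP to a pose.
- arm.move_straight(position, ori=None, rate=0.15, force_limit=None): straight line of the TCP; ori=None keeps the orientation; rate is the mean speed in m/s. With force_limit (N) it stops when the force on the tool has changed by that much, and returns True; else False.
- arm.movej(angles): joint-space move.
- arm.release() and arm.close(): open the fingers fully, or close them until they stop; the grip force is fixed at half the most.
- arm.pause(seconds).
- planner.inverse_kinematics(position, orientation): joint angles nearest the present ones, or None.
- arm.get_obs(): the state.
- capture(name): name is "scene" or "top" or "wrist"; returns the picture (384x512x3 uint8, blue, green, red); there is no depth.
- get_calibration(name): a dict with "camera_matrix" (3x3 intrinsics, pixels), "world_to_cam" (4x4, takes a point from world to camera coordinates). Camera axes: x right, y up, looking along -z (the intrinsics and any distortion apply to the point x, -y, -z); pixel columns grow to the right and rows downward; lengths in m; the calibration is good to about 2 mm. The wrist camera is an equidistant fisheye: a pixel r from the principal point sees the ray r / f radians off the axis. A picture is of the moment at which its call begins: read the wrist's pose just before it. get_calibration takes no time and is no camera call; for the wrist camera it gives the pose at the moment of the call.
A pose or a line that the arm cannot do raises arm.PlanningError and nothing moves.
- arm.sign_off(): hands the job in; it is judged then, once.
The state is a dict: "time": time; "q": joint angles; "joint_vel": joint speeds; "effort": joint torques, N m; "eef_pos": TCP position; "orientation": TCP orientation; "wrist_force": force on the tool from outside, world axes, zero at the start; "wrist_torque": the same for the moment, N m; "finger_gap": finger opening in m; "gripper_force": force on a finger pad.
Only numpy, scipy, OpenCV 4.12 (cv2) and the standard library are available. Lean on these libraries where they do the work, as an engineer would, in place of code of your own. Each camera call takes 0.05 s, during which the arm holds its last target. There are 200 camera calls.

## Working session

There is one attempt and no reset: what is moved stays moved. The work goes in short steps, each a Python script; the robot and the scene stay as the last script left them, time stands still between calls to the robot, and variables do not carry over. Pictures are saved under pics/ and viewed, at most 14 in all, crops included, and the job is handed in when it is done.

```bash
ls; mkdir -p pics
python3 - <<'E'
from bench import arm, planner, capture, get_calibration
import cv2, numpy as np
np.set_printoptions(precision=4,suppress=True)
for n in ("scene","top","wrist"):
    c=get_calibration(n); print(n,c)
    im=capture(n); cv2.imwrite(f"pics/{n}0.png",im)
print(arm.get_obs())
E
```

```text
pics
scene {'camera_matrix': array([[420.6026,   0.    , 250.5112],
       [  0.    , 420.6026, 194.3581],
       [  0.    ,   0.    ,   1.    ]]), 'world_to_cam': array([[-0.8155,  0.5787, -0.0099,  0.4461],
       [-0.4297, -0.594 ,  0.6801,  0.2333],
       [ 0.3877,  0.5589,  0.733 , -1.6788],
       [ 0.    ,  0.    ,  0.    ,  1.    ]])}
top {'camera_matrix': array([[454.8583,   0.    , 254.9665],
       [  0.    , 454.8583, 193.7772],
       [  0.    ,   0.    ,   1.    ]]), 'world_to_cam': array([[ 0.0018, -1.    , -0.0033,  0.0497],
       [ 0.9937,  0.0014,  0.1124, -0.5666],
       [-0.1124, -0.0035,  0.9937, -1.3904],
       [ 0.    ,  0.    ,  0.    ,  1.    ]])}
wrist {'camera_matrix': array([[297.3186,   0.    , 251.805 ],
       [  0.    , 297.3186, 189.734 ],
       [  0.    ,   0.    ,   1.    ]]), 'world_to_cam': array([[ 0.4043, -0.9146, -0.0018, -0.6739],
       [ 0.8807,  0.3898, -0.2692,  0.0334],
       [ 0.2469,  0.1073,  0.9631, -0.3902],
       [ 0.    ,  0.    ,  0.    ,  1.    ]])}
{'time': 0.15, 'q': array([ 1.0459,  0.4776,  0.0223,  1.5562, -0.0115,  1.1093, -0.0831]), 'joint_vel': array([-0.0002, -0.0036,  0.0005, -0.0038,  0.0008, -0.002 , -0.0002]), 'effort': array([  0.0026, -58.3292,   1.5365, -27.2877,  -0.0543,   0.0145,
         0.0001]), 'eef_pos': array([ 0.2731, -0.6168,  0.2219]), 'orientation': array([[ 0.9144,  0.4049, -0.0006],
       [ 0.4049, -0.9144,  0.0012],
       [-0.0001, -0.0014, -1.    ]]), 'wrist_force': array([-0.1355, -0.274 ,  0.2208]), 'wrist_torque': array([ 0.0027, -0.0381,  0.0223]), 'gripper_force': 0.0, 'finger_gap': 0.08791521377594999}
```

View pics/top0.png

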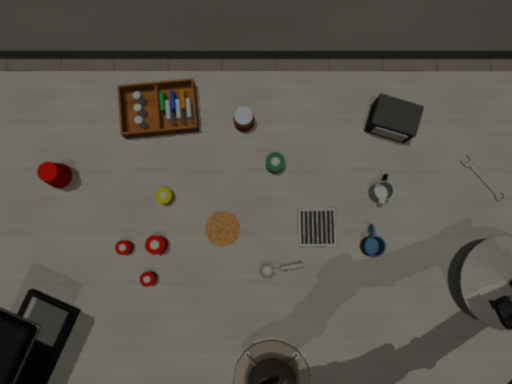

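View pics/scene0.png

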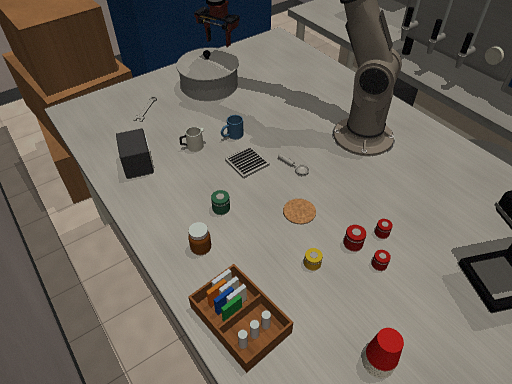

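The top view shows the tray at (317,227), cork mat (222,228), largest red tin (156,244) with smaller ones at (123,247) and (148,279). It also has yellow (164,195), mug (372,243), jug (381,191), green (275,162) and sugar jar (244,118). The scene view agrees: mug (235,126), jug (195,139), big red (355,237), yellow (313,259), mat (300,211), tray (247,162).

```bash
cat > h.py <<'E'
from bench import arm, planner, capture, get_calibration
import cv2, numpy as np
np.set_printoptions(precision=4,suppress=True)
def ray(c,px,fish=False):
    K=c["camera_matrix"];M=c["world_to_cam"];R=M[:3,:3];t=M[:3,3]
    x=(px[0]-K[0,2])/K[0,0];y=(px[1]-K[1,2])/K[1,1]
    if fish:
        r=np.hypot(x,y)+1e-12;d=np.array([x/r*np.sin(r),-y/r*np.sin(r),-np.cos(r)])
    else: d=np.array([x,-y,-1.])
    d=R.T@d
    return -R.T@t,d/np.linalg.norm(d)
def plane(rd,z):
    o,d=rd;return o+d*(z-o[2])/d[2]
def tri(rays):
    A=np.zeros((3,3));b=np.zeros(3)
    for o,d in rays:
        P=np.eye(3)-np.outer(d,d);A+=P;b+=P@o
    p=np.linalg.solve(A,b);return p,[float(np.linalg.norm(np.cross(p-o,d))) for o,d in rays]
def down(a):  # tool down, finger closing axis (y) along world angle a
    y=np.array([np.cos(a),np.sin(a),0]);z=np.array([0,0,-1.]);return np.column_stack([np.cross(y,z),y,z])
def wshot(name):
    c=get_calibration("wrist");im=capture("wrist");cv2.imwrite(f"pics/{name}.png",im)
    np.savez(f"pics/{name}.npz",**c);return im,c
def load(name): return cv2.imread(f"pics/{name}.png"),dict(np.load(f"pics/{name}.npz"))
E
python3 - <<'E'
from h import *
ct,cs=get_calibration("top"),get_calibration("scene")
P=dict(tray=((317,227),(247,162)),mat=((222,228),(300,211)),red=((156,244),(355,237)),yel=((164,195),(313,259)),mug=((372,243),(235,126)),jug=((381,191),(195,139)),green=((275,162),(220,202)),jar=((244,118),(199,238)))
for k,(a,b) in P.items():
    p,r=tri([ray(ct,a),ray(cs,b)]);print(k,p,r,plane(ray(ct,a),.03))
o=arm.get_obs();
c=get_calibration("wrist");R=c["world_to_cam"];print("cam",-R[:3,:3].T@R[:3,3],"axis",-R[2,:3])
for y in (-.36,.3):
  for x in (.4,.45,.5,.55,.6):
    for z in (.3,.4): 
      for a in (0,np.pi/2,-np.pi/2,np.pi): print(y,x,z,round(a,1),planner.inverse_kinematics([x,y,z],down(a)) is not None, end="; ")
E
```

```text
tray [ 0.4629 -0.1446  0.002 ] [0.0019454642432045655, 0.001945464243204418] [ 0.4632 -0.1422  0.03  ]
mat [0.4585 0.157  0.002 ] [0.003063916040414906, 0.0030639160404149156] [0.4596 0.1528 0.03  ]
red [0.4083 0.3574 0.034 ] [0.0022484606789288887, 0.002248460678928785] [0.4099 0.3566 0.03  ]
yel [0.5614 0.3385 0.0241] [0.0024369079952132906, 0.002436907995213291] [0.5625 0.3356 0.03  ]
mug [ 0.4107 -0.3042  0.0473] [0.00437991327521661, 0.004379913275216781] [ 0.4142 -0.3115  0.03  ]
jug [ 0.5723 -0.3397  0.0365] [0.003792699273191639, 0.003792699273191495] [ 0.5761 -0.344   0.03  ]
green [ 0.666  -0.0112  0.0309] [0.00199579182983715, 0.0019957918298371727] [ 0.6678 -0.0125  0.03  ]
jar [0.8039 0.087  0.0453] [0.002256799336923803, 0.0022567993369238784] [0.8101 0.086  0.03  ]
cam [ 0.3394 -0.5875  0.3837] axis [-0.2468 -0.1075 -0.9631]
-0.36 0.4 0.3 0 True; -0.36 0.4 0.3 1.6 True; -0.36 0.4 0.3 -1.6 True; -0.36 0.4 0.3 3.1 True; -0.36 0.4 0.4 0 True; -0.36 0.4 0.4 1.6 True; -0.36 0.4 0.4 -1.6 True; -0.36 0.4 0.4 3.1 True; -0.36 0.45 0.3 0 True; -0.36 0.45 0.3 1.6 True; -0.36 0.45
[... 903 characters left out ...]
3 0 True; 0.3 0.45 0.3 1.6 True; 0.3 0.45 0.3 -1.6 True; 0.3 0.45 0.3 3.1 True; 0.3 0.45 0.4 0 True; 0.3 0.45 0.4 1.6 True; 0.3 0.45 0.4 -1.6 True; 0.3 0.45 0.4 3.1 True; 0.3 0.5 0.3 0 True; 0.3 0.5 0.3 1.6 True; 0.3 0.5 0.3 -1.6 True; 0.3 0.5 0.3 3.1 True; 0.3 0.5 0.4 0 True; 0.3 0.5 0.4 1.6 True; 0.3 0.5 0.4 -1.6 True; 0.3 0.5 0.4 3.1 True; 0.3 0.55 0.3 0 True; 0.3 0.55 0.3 1.6 True; 0.3 0.55 0.3 -1.6 True; 0.3 0.55 0.3 3.1 True; 0.3 0.55 0.4 0 True; 0.3 0.55 0.4 1.6 True; 0.3 0.55 0.4 -1.6 True; 0.3 0.55 0.4 3.1 True; 0.3 0.6 0.3 0 True; 0.3 0.6 0.3 1.6 True; 0.3 0.6 0.3 -1.6 True; 0.3 0.6 0.3 3.1 True; 0.3 0.6 0.4 0 True; 0.3 0.6 0.4 1.6 True; 0.3 0.6 0.4 -1.6 True; 0.3 0.6 0.4 3.1 True;
```

Run:
```python
from h import *
for n,x,y in (("A",.47,-.36),("B",.47,-.2),("C",.47,0.0),("D",.47,.2),("E",.47,.36)):
    arm.move_pose([x,y,.22],down(-np.pi/2)); wshot(n); o=arm.get_obs(); print(n,o["time"],o["eef_pos"],o["q"])
ims=[load(n)[0] for n in "AD"]
cv2.imwrite("pics/AD.png",cv2.resize(np.vstack(ims),(400,600)))
```

```text
A 1.4333 [ 0.4691 -0.3616  0.22  ] [ 0.5418  0.3438  0.0118  1.7637 -0.0038  1.034  -1.0182]
B 2.1667 [ 0.4699 -0.202   0.2202] [ 0.3353  0.2134 -0.0597  1.9415  0.016   0.9866 -1.3053]
C 3.0333 [ 0.4704 -0.0025  0.2199] [ 0.0543  0.1527 -0.2007  2.0195  0.0375  0.9729 -1.7398]
D 3.9 [0.4708 0.1972 0.2197] [-0.2226  0.2323 -0.3436  1.9274  0.0937  0.998  -2.1833]
E 4.6333 [0.4711 0.3575 0.2197] [-0.4406  0.3741 -0.4033  1.7422  0.1666  1.06   -2.4747]
```

View pics/A.png

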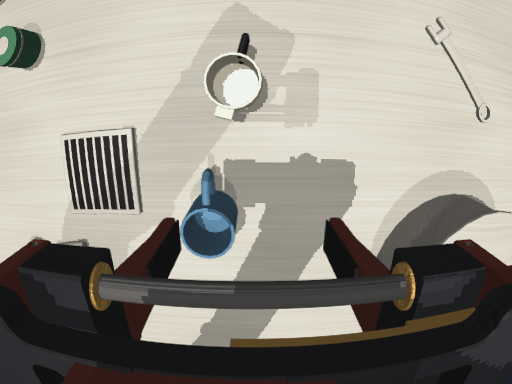

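View pics/D.png

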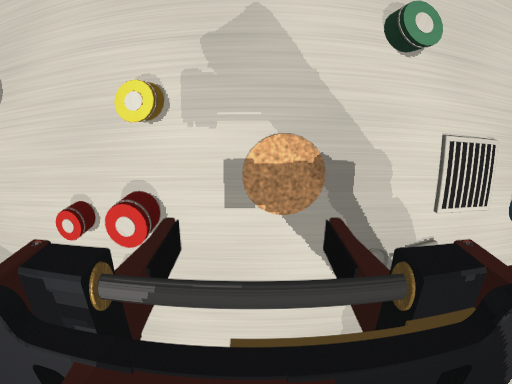

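In A, the mug rim is at (209,230) with its handle up at (208,175), the jug rim at (233,82) with its handle at (244,42), and the tray at about (102,170). In D, the big red lid is at (128,223), yellow lid (135,101), mat (284,174) and tray about (466,173).

```bash
cat > m.py <<'E'
from h import *
from scipy.optimize import least_squares
def blobs(mask,amin=150):
    mask=cv2.morphologyEx(mask.astype(np.uint8)*255,cv2.MORPH_OPEN,np.ones((3,3)))
    cs,_=cv2.findContours(mask,cv2.RETR_EXTERNAL,cv2.CHAIN_APPROX_NONE)
    return sorted([c for c in cs if cv2.contourArea(c)>amin],key=cv2.contourArea,reverse=True)
def cast(c,cal,z): return np.array([plane(ray(cal,p,True),z)[:2] for p in c.reshape(-1,2)])
def circ(P):
    f=lambda v:np.hypot(P[:,0]-v[0],P[:,1]-v[1])-v[2]
    r=least_squares(f,[*P.mean(0),.03],loss="soft_l1",f_scale=.001);return r.x,np.sqrt(np.mean(r.fun**2))
def cen(c): m=cv2.moments(c);return (m["m10"]/m["m00"],m["m01"]/m["m00"])
def hsv(im): return [x.astype(int) for x in cv2.split(cv2.cvtColor(im,cv2.COLOR_BGR2HSV))]
E
cat > tins.py <<'E'
from m import *
import sys
rays={}
for n in sys.argv[1]:
    im,cal=load(n);h,s,v=hsv(im)
    for k,mk,z in (("red",((h<8)|(h>172))&(s>140)&(v>165),.06),("yellow",(h>22)&(h<36)&(s>140)&(v>170),.045),("mat",(h>5)&(h<22)&(s>70)&(v>70),.006),("green",(h>65)&(h<95)&(s>90)&(v>75),.06)):
        mk=mk.copy();mk[235:]=False
        for c in blobs(mk)[:3]:
            if c.reshape(-1,2).min()<2 or c[:,:,0].max()>509: continue
            P=cast(c,cal,z);x,e=circ(P);print(n,k,"px",np.round(cen(c)),"xy r",x,"rms",round(e,4))
            if x[2]>.02: rays.setdefault(k,[]).append(ray(cal,cen(c),True))
    mk=v<70;mk[235:]=False
    mk=cv2.morphologyEx(mk.astype(np.uint8),cv2.MORPH_CLOSE,np.ones((7,7)))
    for c in blobs(mk,1500)[:2]:
        if c.reshape(-1,2).min()<2 or c[:,:,0].max()>509: continue
        P=cast(c,cal,.012);r=cv2.minAreaRect((P*1e3).astype(np.float32));print(n,"tray",r)
        if min(r[1])>70: rays.setdefault("tray",[]).append(ray(cal,cen(c),True))
for k,v in rays.items():
    if len(v)>1: print(k,*tri(v))
E
python3 tins.py ABCDE
python3 - <<'E'
from h import *
a=[cv2.resize(load(n)[0][y0:y0+130,x0:x0+130],(390,390),interpolation=cv2.INTER_NEAREST) for n,y0,x0 in(("A",140,145),("A",20,170))]
cv2.imwrite("pics/cr.png",np.hstack(a))
E
```

```text
A tray ((462.5391845703125, -144.75718688964844), (102.4383316040039, 103.55134582519531), 1.0550973415374756)
B mat px [ 32. 177.] xy r [0.4586 0.1524 0.0547] rms 0.0012
B tray ((462.03955078125, -144.7532501220703), (102.69613647460938, 102.5004653930664), 1.0836071968078613)
C red px [ 15. 219.] xy r [0.4078 0.3552 0.0277] rms 0.0013
C yellow px [ 15. 116.] xy r [0.5586 0.3359 0.0242] rms 0.0006
C mat px [139. 175.] xy r [0.4583 0.1541 0.0542] rms 0.001
C mat px [ 36. 114.] xy r [0.5582 0.3276 0.0213] rms 0.0062
C tray ((461.84405517578125, -144.65589904785156), (102.76313781738281, 103.60708618164062), 0.7853755354881287)
C tray ((396.65692138671875, -338.0546569824219), (135.29095458984375, 67.24676513671875), 85.83001708984375)
D red px [125. 219.] xy r [0.411  0.3556 0.0248] rms 0.0068
D red px [ 68. 222.] xy r [0.4068 0.4464 0.0182] rms 0.0046
D yellow px [134. 101.] xy r [0.5585 0.3361 0.0246] rms 0.0004
D mat px [283. 174.] xy r [0.4581 0.1552 0.0541] rms 0.0004
D mat px [158. 102.] xy r [0.5584 0.3356 0.0238] rms 0.0036
D tray ((461.90252685546875, -137.5037841796875), (103.09046173095703, 117.37598419189453), 0.6925802230834961)
E red px [179. 223.] xy r [0.4067 0.4532 0.0175] rms 0.0034
E red px [236. 227.] xy r [0.4076 0.3767 0.0089] rms 0.0013
E yellow px [270.  95.] xy r [0.5585 0.3369 0.0245] rms 0.0003
E mat px [394. 175.] xy r [0.4581 0.156  0.0543] rms 0.0005
tray [ 0.4621 -0.1447  0.0048] [0.00016801309080849013, 0.00041250973195188645, 0.0004172870658368266, 0.00021401592989307892]
mat [0.5002 0.1867 0.0868] [0.09014263711238855, 0.06891367781368897, 0.07373252653829063, 0.030508009853515785, 0.11286801231539013, 0.02733561546345955]
red [0.4114 0.3564 0.0566] [0.00372685026296544, 0.003726850262965358]
yellow [0.5585 0.3367 0.043 ] [0.00022930647827009202, 0.0003740917129804835, 0.00019838992661231201]
```

View pics/cr.png

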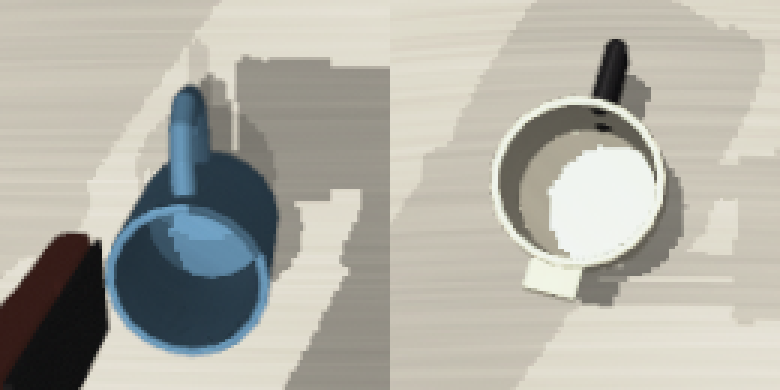

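View pics/B.png

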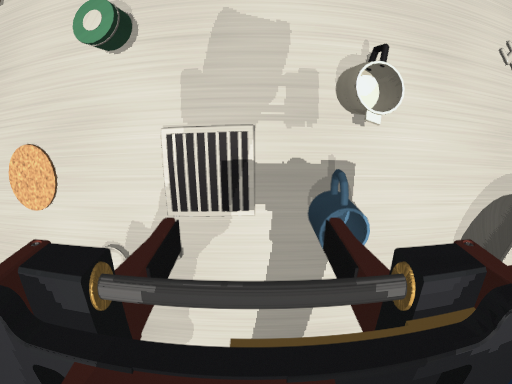

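The crop shows the mug rim centred at about (208,233) px in A, and the jug rim at (233,81) with its handle tip at (246,34). In B the left finger overlaps part of the mug, so I'll look at it again closer. I need an unobstructed view of the red tin.

```bash
python3 - <<'E'
from h import *
for n,x,y in (("F",.36,.40),("G",.36,.30)):
    arm.move_pose([x,y,.22],down(-np.pi/2)); wshot(n); print(arm.get_obs()["time"])
E
python3 tins.py FG
python3 - <<'E'
from h import *
cv2.imwrite("pics/FG.png",np.hstack([load(n)[0][:250,:][:, ::] for n in "FG"])[:, :][::1, ::1][:, 112:912])
E
```

```text
5.225
5.7583
F red px [290. 133.] xy r [0.4065 0.3562 0.0287] rms 0.0004
F red px [201. 140.] xy r [0.3994 0.4548 0.021 ] rms 0.0003
F red px [260. 226.] xy r [0.3036 0.3845 0.0151] rms 0.0044
F mat px [422. 101.] xy r [0.4575 0.1564 0.0543] rms 0.0006
F mat px [294.  27.] xy r [0.5565 0.3377 0.0229] rms 0.0034
G red px [199. 135.] xy r [0.4065 0.3557 0.0285] rms 0.0004
G red px [121. 144.] xy r [0.3994 0.4506 0.0208] rms 0.0003
G red px [189. 217.] xy r [0.309  0.3747 0.019 ] rms 0.0049
G mat px [359.  94.] xy r [0.4574 0.1557 0.0541] rms 0.0006
G mat px [226.  28.] xy r [0.5565 0.3355 0.0229] rms 0.0032
red [0.4176 0.3773 0.2139] [0.0017612165903131251, 0.04975785370503816, 0.04883218347312154, 0.0016454564243582781]
mat [0.4454 0.3297 0.3148] [0.02322854998941283, 0.05925003073064361, 0.05417007823516537, 0.027418283150665333]
```

View pics/FG.png

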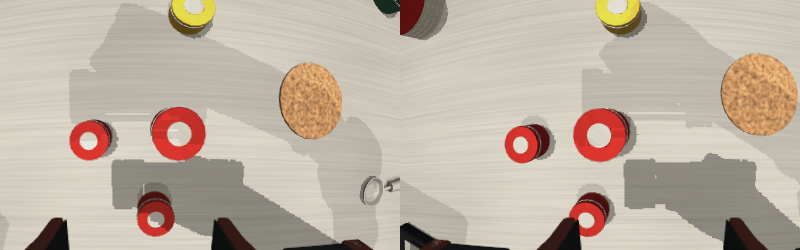

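F and G show the big red lid at (290,133) and (199,135), with a small red tin beside it and one in front. There is clear room to grip along x.

```bash
cat >> h.py <<'E'
def ang(a):  # equivalent grasp angle whose wrist joint is best centred is chosen by reachability near present q
    return a
def pick(x,y,z,a,up=.2):
    arm.move_pose([x,y,up],down(a)); arm.move_straight([x,y,z+.03],rate=.25)
    hit=arm.move_straight([x,y,z],rate=.1,force_limit=10); arm.close(); o=arm.get_obs()
    print("pick hit",hit,"tcp",o["eef_pos"],"gap",o["finger_gap"],"F",o["gripper_force"],"t",o["time"])
    arm.move_straight([x,y,up],rate=.25); o=arm.get_obs(); print("lift gap",o["finger_gap"],"wf",o["wrist_force"],"t",o["time"])
def place(x,y,z,a,up=.2):
    arm.move_pose([x,y,up],down(a)); arm.move_straight([x,y,z+.02],rate=.25)
    hit=arm.move_straight([x,y,z-.004],rate=.04,force_limit=5); o=arm.get_obs(); print("place hit",hit,o["eef_pos"],o["time"])
def leave(up=.22):
    arm.release(); arm.pause(.2); p=arm.get_obs()["eef_pos"]; arm.move_straight([p[0],p[1],up],rate=.25); print("t",arm.get_obs()["time"])
E
python3 - <<'E'
from h import *
cF,cG=load("F")[1],load("G")[1]
p,r=tri([ray(cF,(290,133),True),ray(cG,(199,135),True)]);print("red tri",p,r)
r3=[ray(load(n)[1],q,True) for n,q in (("C",(139,175)),("D",(283,174)),("E",(394,175)))];print("mat",*tri(r3))
assert .05<p[2]<.07
for a in (0,np.pi):
    print(a,[planner.inverse_kinematics([x,y,.05],down(a)) for x,y in((.4066,.356),(.46,.0054),(.5585,.336))])
E
```

```text
red tri [0.4064 0.3563 0.0552] [0.0003061834600795955, 0.00030618346007963733]
mat [ 0.4574  0.1548 -0.0021] [0.00047103850692941095, 0.0009759129884484289, 0.000601506146017111]
0 [array([-0.3707,  0.5609, -0.5906,  1.9806,  0.4581,  0.7338, -1.238 ]), array([ 0.1873,  0.4207, -0.3974,  2.1731,  0.2854,  0.5962, -0.4167]), array([-0.2436,  0.6995, -0.5604,  1.7096,  0.4649,  0.8685, -1.0045])]
3.141592653589793 [array([ 0.0211,  0.8446, -1.1919,  1.9576,  0.9369,  1.0396,  1.5285]), array([-0.6658,  0.4702,  0.6417,  2.2272, -0.5101,  0.5889, -2.7844]), array([-1.3671,  1.1016,  1.2578,  1.7897, -1.148 ,  1.1958, -2.8757])]
```

```bash
python3 - <<'E'
from h import *
pick(.4066,.356,.018,0)
place(.460,.0054,.018,0)
leave()
arm.move_pose([.40,.06,.24],down(-np.pi/2)); wshot("H"); arm.move_pose([.40,-.05,.24],down(-np.pi/2)); wshot("I"); print(arm.get_obs()["time"])
E
python3 tins.py HI
```

```text
pick hit False tcp [0.4069 0.3561 0.0183] gap 0.05928123015020953 F 30.00041663646698 t 8.8
lift gap 0.05973200731214945 wf [-0.4437 -0.1912 -1.8048] t 9.675
place hit True [0.4601 0.0053 0.0174] 12.325
t 14.1167
16.1833
H red px [299. 121.] xy r [0.459  0.0052 0.0285] rms 0.0003
H yellow px [53. 60.] xy r [0.5583 0.3358 0.0244] rms 0.0005
H mat px [182. 121.] xy r [0.4578 0.1545 0.0541] rms 0.0006
H mat px [74. 64.] xy r [0.5567 0.3305 0.0222] rms 0.0076
H tray ((461.8841857910156, -144.9605255126953), (102.71027374267578, 103.42695617675781), 0.7746127247810364)
I red px [204. 121.] xy r [0.4588 0.0049 0.0286] rms 0.0003
I mat px [111. 125.] xy r [0.4579 0.1537 0.0541] rms 0.001
I mat px [21. 76.] xy r [0.5569 0.3288 0.0224] rms 0.0057
I tray ((462.6065673828125, -145.1280517578125), (101.38395690917969, 102.2124252319336), 0.951405942440033)
I tray ((397.84442138671875, -333.2087097167969), (118.1365966796875, 69.03217315673828), 69.03363037109375)
red [0.4589 0.0051 0.0567] [5.5119858004874016e-05, 5.511985800487571e-05]
mat [0.4792 0.0585 0.3103] [0.024103266431752302, 0.051763619191913614, 0.057158710674025476, 0.022065190950057597]
tray [ 0.4622 -0.1442  0.0061] [0.00018558267726849516, 0.00018558267726846494]
```

Run:
```python
from h import *
pick(.5590,.3362,.012,0)
place(.4601,.0053,.0725,0)
leave()
arm.move_pose([.40,.06,.27],down(-np.pi/2)); wshot("J")
arm.move_pose([.37,-.36,.22],down(-np.pi/2)); wshot("K"); arm.move_pose([.37,-.28,.22],down(-np.pi/2)); wshot("L");print(arm.get_obs()["time"])
from m import *
im,cal=load("J");h,s,v=hsv(im)
for k,mk,z in (("yellow",(h>22)&(h<36)&(s>140)&(v>170),.105),("red",((h<8)|(h>172))&(s>140)&(v>165),.06)):
    mk=mk.copy();mk[235:]=False
    for c in blobs(mk)[:2]: print(k,cen(c),circ(cast(c,cal,z)))
cv2.imwrite("pics/JKL.png",np.hstack([cv2.resize(load("J")[0][30:230,200:400],(400,400)),cv2.resize(load("K")[0][30:230,120:320],(400,400))]))
```

```text
pick hit False tcp [0.5591 0.3362 0.0122] gap 0.0513482184994448 F 30.000216364860535 t 19.6167
lift gap 0.05189814465294961 wf [ 0.5936 -0.7319 -2.2121] t 20.5167
place hit True [0.4603 0.005  0.0713] 22.9333
t 24.6083
28.1333
yellow (300.6629076838032, 120.85815367606412) (array([0.4593, 0.0058, 0.0244]), np.float64(0.00032927016248864526))
red (16.35652642934196, 170.25350593311757) (array([0.4008, 0.4426, 0.0205]), np.float64(0.0006905549397445261))
red (58.15973920130399, 223.5884270578647) (array([0.3115, 0.3675, 0.0182]), np.float64(0.004334691283502411))
```

View pics/JKL.png

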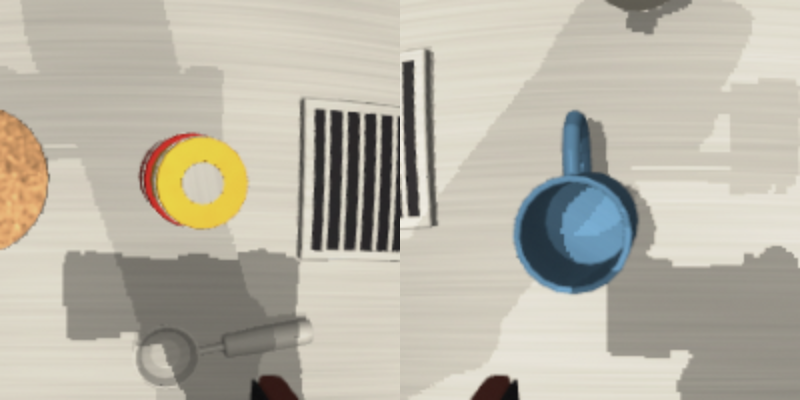

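View pics/L.png

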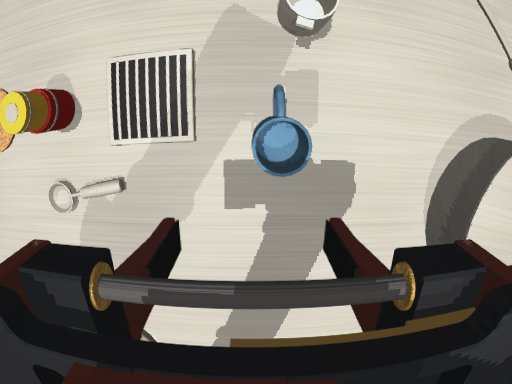

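The yellow tin sits centred on the red one, seen at (203,183) in the crop, and the tray is empty. In L the mug rim is at (282,147) with its handle tip at (279,87); in K the rim is at (207,147).

Run:
```python
from m import *
arm.move_pose([.53,-.40,.22],down(-np.pi/2)); wshot("M"); arm.move_pose([.53,-.32,.22],down(-np.pi/2)); wshot("N");print(arm.get_obs()["time"])
rays=[]
for n in "KL":
    im,cal=load(n);h,s,v=hsv(im)
    mk=((h>95)&(h<115)&(s>70));mk[235:]=False
    c0=blobs(mk)[0];full=np.zeros(h.shape,np.uint8);cv2.drawContours(full,[c0],-1,255,-1)
    body=cv2.morphologyEx(full,cv2.MORPH_OPEN,cv2.getStructuringElement(cv2.MORPH_ELLIPSE,(31,31)))
    hd=blobs(cv2.subtract(full,cv2.dilate(body,np.ones((3,3))))>0,30)[0]
    cb=blobs(body>0)[0]
    ring=mk&(v>120)&(body>0)          # bright rim: outer contour of it
    cr=cv2.convexHull(np.vstack(blobs(ring,20)))
    x1,e1=circ(cast(cb,cal,.075));x2,e2=circ(cast(cr,cal,.075))
    print(n,"body",x1,e1,"rim",x2,e2,"px",cv2.minEnclosingCircle(cr))
    hp=cast(np.array([cen(hd)]),cal,.04)[0];d=hp-x2[:2];print("  handle",hp,np.degrees(np.arctan2(d[1],d[0])))
    rays.append(ray(cal,cv2.fitEllipse(cr)[0],True))
print("mug tri",*tri(rays))
cv2.imwrite("pics/MN.png",np.hstack([cv2.resize(load(n)[0][40:240,a:a+200],(400,400)) for n,a in(("M",100),("N",180))]))
```

```text
29.4667
K body [ 0.4052 -0.3121  0.0316] 0.0012411149802106353 rim [ 0.4109 -0.3186  0.0228] 0.004067095286314161 px ((213.0, 142.0), 28.0179500579834)
  handle [ 0.4532 -0.3086] 13.290688539263861
L body [ 0.4048 -0.3096  0.031 ] 0.0008373790381029874 rim [ 0.4051 -0.3103  0.0307] 0.004460180176400888 px ((281.6896667480469, 145.5), 29.653884887695312)
  handle [ 0.4533 -0.3093] 1.1425920498245936
mug tri [ 0.4049 -0.315   0.029 ] [0.00013822697546230972, 0.00013822697546217797]
```

View pics/MN.png

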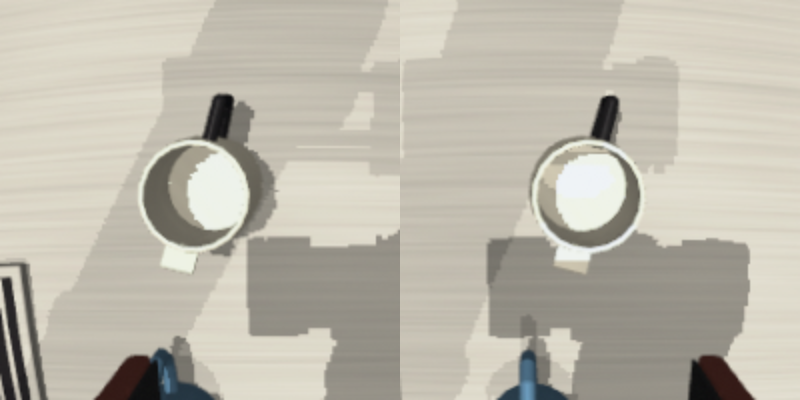

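The white rim is at about (197,138) in M and (274,137.5) in N, with the handle tip at (212,88) and (285,88) and the spout at (189,171) and (265,173). I'll cast these rays, plus the hand-read mug rim centres.

Run:
```python
from m import *
C={n:load(n)[1] for n in "KLMNAB"}
r=lambda n,p:ray(C[n],p,True)
def show(k,l,z):
    print(k,*tri([r(*a) for a in l]),[plane(r(*a),z)[:2] for a in l])
show("mug rim",[("K",(206.5,146.5)),("L",(282,146.2))],.075)
show("mug tip",[("K",(207.5,86)),("L",(279,87))],.05)
show("jug rim",[("M",(197,137.8)),("N",(273.8,137.5))],.075)
show("jug tip",[("M",(212.5,88)),("N",(285.5,88.5))],.06)
show("spout",[("M",(189,171)),("N",(265.5,173))],.07)
```

```text
mug rim [ 0.4038 -0.3107  0.0692] [2.3901457694027942e-05, 2.390145769409581e-05] [array([ 0.4046, -0.3116]), array([ 0.4045, -0.3101])]
mug tip [ 0.4693 -0.309   0.0441] [0.0008982256643920476, 0.0008982256643920854] [array([ 0.4697, -0.3099]), array([ 0.468 , -0.3085])]
jug rim [ 0.5715 -0.3418  0.0682] [0.00023673267340413003, 0.0002367326734043225] [array([ 0.572, -0.343]), array([ 0.5724, -0.3413])]
jug tip [ 0.6257 -0.3562  0.0448] [0.00016015503179219145, 0.0001601550317921335] [array([ 0.6244, -0.3582]), array([ 0.6247, -0.3545])]
spout [ 0.5357 -0.333   0.0756] [0.0009728191630624931, 0.000972819163062406] [array([ 0.5355, -0.3319]), array([ 0.5335, -0.3333])]
```

Run:
```python
from h import *
a=-np.pi/2
pick(.4056,-.3107,.025,a+.03,up=.25)
place(.459,.155,.031,a,up=.25)
leave(.25)
wshot("O"); arm.move_pose([.40,.10,.25],down(a)); wshot("P"); print(arm.get_obs()["time"])
pick(.5732,-.342,.015,a-np.radians(14.4),up=.22)
```

```text
pick hit False tcp [ 0.4058 -0.3107  0.0254] gap 0.06234960072322416 F 30.000766861412558 t 31.9417
lift gap 0.06219024842979655 wf [-0.1482  0.5805 -1.2661] t 32.9917
place hit True [0.4591 0.1548 0.0308] 36.1667
t 37.9917
38.5083
pick hit False tcp [ 0.5734 -0.3421  0.0154] gap 0.06248807878809354 F 30.000333726910505 t 42.0583
lift gap 0.06209920095456752 wf [-0.1382 -0.1396 -2.3975] t 43.025
```

```bash
python3 - <<'E'
from m import *
a=-np.pi/2
place(.5832,-.1429,.015,a+.015,up=.22)
leave(.25)
arm.move_pose([.47,-.16,.25],down(a)); wshot("Q"); print(arm.get_obs()["time"])
cv2.imwrite("pics/top1.png",capture("top"))
p=[cv2.resize(load(n)[0][:240,90:410],(400,300)) for n in "PQ"]
cv2.imwrite("pics/fin.png",np.hstack(p))
E
python3 tins.py PQ
```

```text
place hit True [ 0.5832 -0.143   0.0149] 45.2417
t 47.1333
47.7083
P red px [ 24. 172.] xy r [0.401  0.4432 0.0207] rms 0.0005
P red px [ 69. 226.] xy r [0.3119 0.3689 0.0178] rms 0.0046
P yellow px [339. 122.] xy r [ 0.4568 -0.0122  0.0292] rms 0.0004
P mat px [230. 121.] xy r [0.4569 0.153  0.0516] rms 0.0105
P mat px [190.  92.] xy r [0.4969 0.183  0.0118] rms 0.0036
P tray ((461.9382629394531, -144.71493530273438), (102.84125518798828, 103.02188110351562), 1.251634120941162)
Q yellow px [109. 186.] xy r [0.4435 0.0375 0.0294] rms 0.0004
Q mat px [ 71. 171.] xy r [0.4578 0.1504 0.0517] rms 0.0125
Q mat px [131. 173.] xy r [0.4472 0.0301 0.0271] rms 0.007
Q tray ((461.76495361328125, -144.92428588867188), (103.04145050048828, 102.96678924560547), 1.0395876169204712)
Q tray ((450.36492919921875, 186.54525756835938), (71.5411376953125, 134.61709594726562), 19.603984832763672)
yellow [0.4593 0.0057 0.1023] [5.461522787818655e-06, 5.461522787763869e-06]
mat [ 0.4497  0.1044 -0.0311] [0.027021491890184463, 0.040895052775108236, 0.06573073899802259]
tray [ 0.4926 -0.07    0.2275] [0.056544835129254935, 0.08432061195540838, 0.05244693512719028]
```

View pics/fin.png

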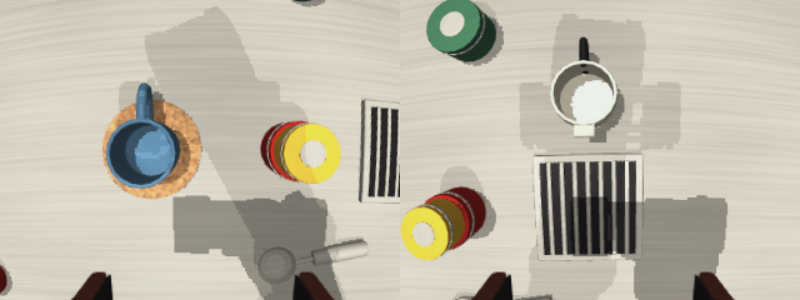

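View pics/top1.png

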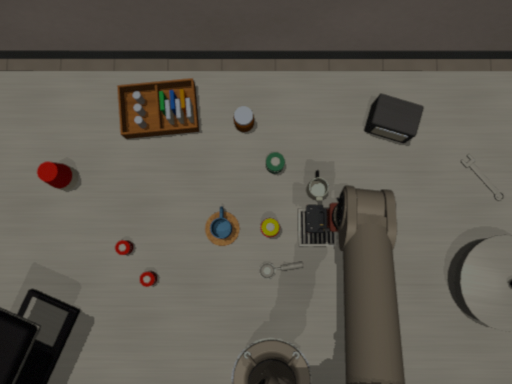

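The mug is on the mat (rim about (143,154) in the left panel), the stack is intact, and the jug is behind the empty tray (rim about (584,93)). Green tin and jar are where they were. I'll check the numbers.

Run:
```python
from m import *
print("jug",plane(ray(load("Q")[1],(237.2,74.4),True),.075))
im,cal=load("Q");rim=[(90+x*.8,y*.8) for x,y in((151,93),(217,93),(184,61),(184,126))];print(circ(cast(np.array(rim),cal,.075)))
for n in "OP":
    im,cal=load(n);h,s,v=hsv(im);mk=((h>95)&(h<115)&(s>70));mk[235:]=False
    c=blobs(mk)[0];f=np.zeros(h.shape,np.uint8);cv2.drawContours(f,[c],-1,255,-1)
    b=cv2.morphologyEx(f,cv2.MORPH_OPEN,cv2.getStructuringElement(cv2.MORPH_ELLIPSE,(31,31)))
    print(n,"mug",circ(cast(blobs(b>0)[0],cal,.081)))
    mm=((h>5)&(h<22)&(s>70)&(v>70))|(f>0)&0;mm=mm.astype(bool);mm[235:]=False
    bl=blobs(mm,30)
    P=cast(np.vstack([k for k in bl if np.linalg.norm(cast(np.array([cen(k)]),cal,.006)[0]-[.458,.155])<.06]),cal,.006)
    d=np.hypot(*(P-[.458,.155]).T);print("mat",circ(P[d>.048]))
print("mug P",plane(ray(load("P")[1],(204.4,123.2),True),.081))
```

```text
jug [ 0.5803 -0.1444  0.075 ]
(array([ 0.5801, -0.1443,  0.0296]), np.float64(0.00021460485722105732))
O mug (array([0.4597, 0.1544, 0.0318]), np.float64(0.0017672919446292592))
mat (array([0.4582, 0.1549, 0.0538]), np.float64(0.0015319080190689532))
P mug (array([0.4574, 0.1528, 0.0311]), np.float64(0.0009707305584536747))
mat (array([0.4577, 0.1543, 0.0537]), np.float64(0.001454164324027138))
mug P [0.456  0.1511 0.081 ]
```

```bash
python3 -c "
from h import *
print(arm.sign_off(), arm.get_obs()['time'])"
```

```text
the job is handed in; nothing more can be done
the job is handed in; nothing more can be done
```

I handed the job in at about 48 s of the 104 s limit: by the final camera checks, the red and yellow stack, the mug and the jug (gap about 26–28 mm) are all within about 2 mm of target, the tray is empty, and the green tin and sugar jar were left alone.

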